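Clamp a lamp base with its yellow face up

ROBOT

A 6-joint arm with a two-finger parallel gripper is mounted at the origin on the work surface. World frame = base frame: x ahead of the robot, y to its left, z up, the work surface at z = 0. Lengths are in m, angles in degrees, forces in N, time in s.
With the tool pointing down it reaches from about 0.25 to 0.775 m from the base axis. Payload 8.9 kg.
Tool frame: the origin (TCP) lies midway between the tips of the shut fingers; the grasp point (between the pads) lies 19 mm behind it (bot.grasp_offset is the distance from the TCP to the grasp point, in m); z points along the fingers, y is the direction in which the jaws open and shut (so a half turn about z gives the same grasp; the last joint's range is limited). The gripper opens to 85 mm and grips with 20 to 120 N. Pads are 22 mm wide; open, the fingers measure 114 mm over their backs; the gripper's body (76 mm by 85 mm) begins 54 mm behind the grasp point. The pads swing forward as they close: fully open they stand 13 mm farther back than shut.
Start: joints at [-83.153, 16.656, -8.789, 64.555, 0, 82.019], TCP at [0.134, -0.508, 0.231] pointing down, gripper open.
Joint ranges: [-144.48, 144.48], [-52.06, 99.96], [-74.48, 78.29], [-112.23, 115.85], [-86.99, 84.42], [-180, 180]. Speed limits (degrees/s): [127.2, 127.2, 159.86, 180, 180, 180].

INTERFACE

Orientations are given as [roll, pitch, yaw] about the fixed x, y, z axes, in that order (R = Rz(yaw) Ry(pitch) Rx(roll)).
In Python, from cell import bot gives the robot as it stands.
- The arm moves only by the shell command python3 -m inch 'ROWS' [FORCE]. ROWS is JSON, a list that holds one entry, the list of rows, each a list of 7 numbers: the shift along the tool's x, y, z in units of 100 mm (1.0 is 100 mm), then the turn, a rotation vector about the tool's x, y, z in units of 360 degrees (1.0 is 360 degrees), then the opening, from 0 (shut) to 1 (fully open). A call has 1 to 5 rows; each row shifts and turns the commanded pose from where the row before left it, along the tool's axes as they then stand; what a row does not reach is not made up. A row lasts 1/12 s, in which the tool goes at most 41.7 mm and 7.16 degrees, less where a joint would pass 70% of its speed; a pose out of reach is approached as far as the arm can. A call with a number of a shift or a turn outside -1 to 1 is refused whole. A call with a gripper value outside its range is refused whole. The fingers move at their own pace and stop on an object; FORCE is the grip in N (left out, the last holds). Time passes only in rows, so rows that do not move let the fingers close. It gives the time, the measured TCP pose, the force and the opening at its end, in the units of the state.
- bot.get_state(): the state, without advancing time (a new reading comes with each control period).
- bot.camera(name): name is "scene" or "top" or "wrist"; returns a dict with "color" (420x560x3 uint8, red, green, blue), "vertical_fov" (degrees; the focal length in pixels is half the picture's height over the tangent of half this angle, whatever the lens; pixels are square), "cx", "cy" (the principal point, pixels), "cam_to_world" (4x4, takes a point from camera to world coordinates). Camera axes: x right, y up, looking along -z (the intrinsics and any distortion apply to the point x, -y, -z); pixel columns grow to the right and rows downward; lengths in m; the calibration is good to about 2 mm. The wrist camera is an equidistant fisheye: a pixel r from the principal point sees the ray r / f radians off the axis. A picture is of the moment at which its call begins. There is no depth.
- bot.finish_job(): hands the job in, once; it reports no verdict.
The state is a dict: "t": time; "qpos": joint angles; "dq": joint speeds; "joint_efforts": joint torques, N m; "tcp_pos": TCP position; "orientation": TCP orientation; "contact_force": force on the tool from outside, world axes, zero at the start; "torque": the same for the moment, N m; "width": opening from 0.0 (shut) to 1.0 (fully open).
Only numpy, scipy, OpenCV 4.12 (cv2) and the standard library are available. Lean on these libraries where they do the work, as an engineer would, in place of code of your own. Each camera call takes 0.05 s, during which the arm holds its last target.

TASK

The wooden lamp base with the yellow face stands on end: tip it over onto its side so that the yellow face is up, and slide it endways between the open jaws of the blue squeeze clamp, right up to the stop. Then squeeze the clamp's two handles together until the resistance gives way and they snap shut and stay shut, holding the base. Leave the base with the blue face and the green and clear glass tumblers where they stand.

Things in the scene. Friction and masses are not known exactly. Their poses are not given: they have to be found in the camera images.
- base_yellow: wooden block 40 x 40 x 80 mm, about 0.1 kg, standing on a 40 x 40 mm end at one of two places. Origin: centre of that end; z along its length (up at the start); x out of the one side painted yellow (dark round spot), which first looks roughly away from the clamp; a 14 mm yellow strip on the top end runs along that side. A push high on the yellow side tips it over its far bottom edge: yellow is then up.
- base_yellow_center (a point): centre of that block, 40 mm from its origin along its z
- base_blue: a second block of the same size and shape standing on end, its painted side and top strip blue: leave it standing. Origin: centre of its underside.
- clamp: blue squeeze clamp fixed to the bench, like big pliers lying flat, 205 mm long, 45 mm high, its halves crossing at an upright pivot. Origin: on the pivot axis at bench height; x from jaws to handles, z up. Jaws at x -18 to -68 mm, z 10 to 34 mm, mouth towards -x, about 102 mm wide over all when open. The bench top is clear between them, so a block slides in along it.
- seat (a point): where the centre of the lying block belongs, its leading end against the clamp's fixed stop (stop face at clamp x -30 mm, 24 mm wide, 34 mm high): clamp x -70 mm, on the centre line, 20 mm above the bench. Axes as the clamp's. The open jaws leave about 50 mm between their orange sprung pads. A seated block sticks about 42 mm out of the jaw tips.
- handle_left_grip (a point): middle of the grip of the handle on the clamp's +y side: a bar 12 mm thick and 22 mm high (z 19 to 41 mm) with black sleeve, from about 30 to 135 mm from the pivot; this point is 110 mm from the pivot, at mid-height (30 mm)
- handle_right_grip (a point): the same on the handle on the -y side. At the start the two bars measure about 64 mm over their outsides here, shut about 30 mm.
- handle_left (a joint): closing angle of the left handle about the pivot, rad: 0 open (at the start), 0.16 shut. Both handles are linked and move equally; the jaws shut with them. A spring resists, at most about 8 N on each handle at its grip (16 N if only one is pushed), gives at about 0.135 rad, then snaps the handles shut and keeps them so; let go sooner, they spring open.
- handle_right (a joint): the same for the right handle
- tumbler_green: green glass tumbler standing on the bench, 72 mm across, 85 mm high: leave it. Origin: centre of its underside.
- tumbler_clear: clear glass tumbler standing on the bench, 68 mm across, 90 mm high: leave it. Origin: centre of its underside.

How it is judged:
By the outcome, as a careful person would: the job done as asked, in the order asked, and still so for the second after the job is handed in, with the robot touching nothing.
It also fails if it takes over 56 s, if anything falls off the work surface, if the arm or the gripper's body presses on something with over 40 N, if the wrist force passes 120 N, or if a joint passes its speed limit or range.

## Working session

There is one attempt and no reset: what is moved stays moved. The work goes in short steps, Python scripts to look and compute and a shell command to move; the robot and the scene stay as the last step left them, time stands still between calls to the robot, and variables do not carry over. Pictures are saved under pics/ and viewed, and the job is handed in when it is done.

```bash
ls; mkdir -p pics
python3 - <<'E'
from cell import bot
import cv2
print(bot.get_state())
for n in ("scene","top","wrist"):
    c=bot.camera(n); cv2.imwrite(f"pics/{n}0.png",c["color"][:,:,::-1])
    print(n,c["vertical_fov"],c["cx"],c["cy"],c["cam_to_world"],[k for k in c])
E
```

```text
pics
{'t': 0.0, 'qpos': array([-8.31541616e+01,  1.66885592e+01, -8.83009174e+00,  6.45543218e+01,
        2.68135151e-04,  8.20198710e+01]), 'dq': array([-0.04038733, -0.00155357, -0.09112263, -0.04317478, -0.00582086,
        0.07648896]), 'joint_efforts': array([ 5.66421786e-04, -5.37145793e+01,  3.31373620e+01,  1.59834127e-02,
       -9.46218370e-05, -6.31700900e-06]), 'tcp_pos': array([ 0.13430345, -0.50709112,  0.23074201]), 'orientation': array([-1.79927771e+02, -1.03963156e-02,  1.48259607e+01]), 'contact_force': array([-0.85576456,  0.09140148,  0.66558012]), 'torque': array([ 0.0049008 , -0.02123212, -0.04184301]), 'width': 1.0013579421015741}
scene 52.045206187520265 279.3772874116522 210.07428828039906 [[-0.51607999 -0.63943914  0.56989388  1.14286794]
 [ 0.85651795 -0.38044694  0.34876514  0.37292428]
 [-0.0061997   0.66811505  0.74403216  0.83155404]
 [ 0.          0.          0.          1.        ]] ['color', 'vertical_fov', 'cx', 'cy', 'cam_to_world']
top 54.781174843666825 279.359620769641 215.23816273305414 [[ 0.02651699  0.99611677 -0.08395374  0.46989947]
 [-0.99934445  0.02848602  0.02234315  0.03418614]
 [ 0.0246479   0.08330623  0.99621913  0.99344956]
 [ 0.          0.          0.          1.        ]] ['color', 'vertical_fov', 'cx', 'cy', 'cam_to_world']
wrist 65.70646984690485 277.0788920777982 208.12535122235244 [[ 0.25636799  0.93202143  0.25614743  0.19775391]
 [-0.96657773  0.24767272  0.06622478 -0.4911854 ]
 [-0.00171781 -0.26456431  0.96436651  0.37225567]
 [ 0.          0.          0.          1.        ]] ['color', 'vertical_fov', 'cx', 'cy', 'cam_to_world']
```

View pics/top0.png

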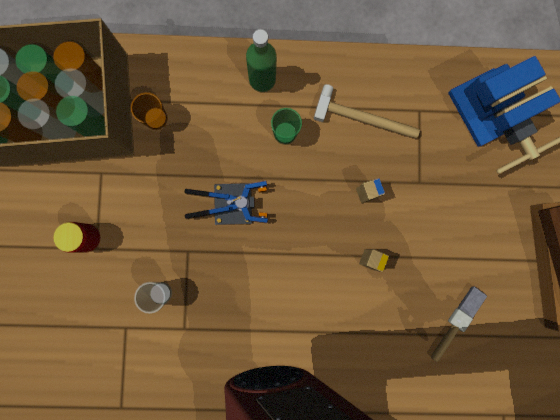

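View pics/scene0.png

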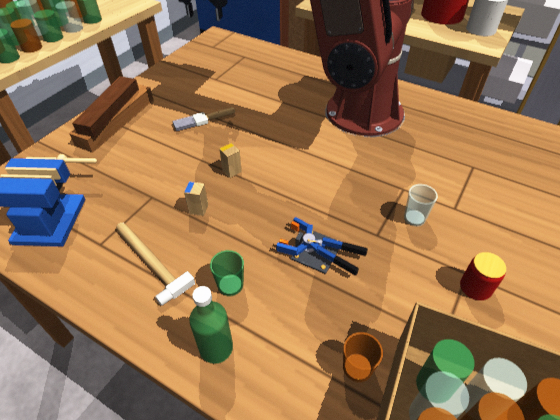

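View pics/wrist0.png

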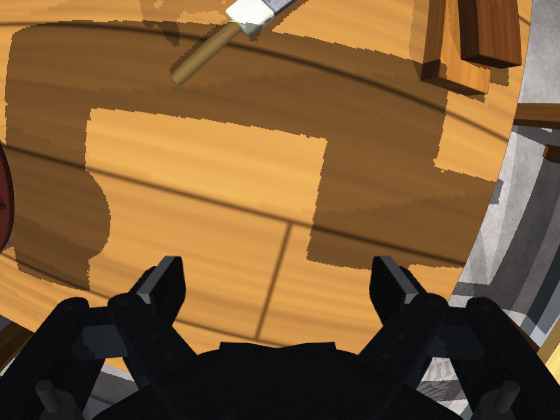

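```bash
cat > h.py <<'E'
import numpy as np,cv2
from cell import bot
def ray(c,px):
    px=np.atleast_2d(px).astype(float); f=210/np.tan(np.radians(c["vertical_fov"]/2))
    d=np.c_[(px[:,0]-c["cx"])/f,-(px[:,1]-c["cy"])/f,-np.ones(len(px))]
    M=np.array(c["cam_to_world"]); return M[:3,3],d@M[:3,:3].T
def onz(c,px,z):
    o,d=ray(c,px); return o+d*((z-o[2])/d[:,2])[:,None]
def proj(c,P):
    P=np.atleast_2d(P); M=np.array(c["cam_to_world"]); f=210/np.tan(np.radians(c["vertical_fov"]/2))
    q=(P-M[:3,3])@M[:3,:3]; return np.c_[c["cx"]+f*q[:,0]/-q[:,2],c["cy"]-f*q[:,1]/-q[:,2]]
def save(c,name,box=None,k=4):
    im=c["color"][:,:,::-1]
    if box: x0,y0,x1,y1=box; im=cv2.resize(im[y0:y1,x0:x1],None,fx=k,fy=k,interpolation=cv2.INTER_CUBIC)
    cv2.imwrite("pics/"+name,im)
E
python3 - <<'E'
from h import *
c=bot.camera("top"); s=bot.camera("scene")
save(c,"t1.png",(180,160,300,240),6); save(c,"t2.png",(340,170,410,280),5)
save(s,"s1.png",(180,130,380,280),4)
E
```

```text
(no output)
```

View pics/t1.png

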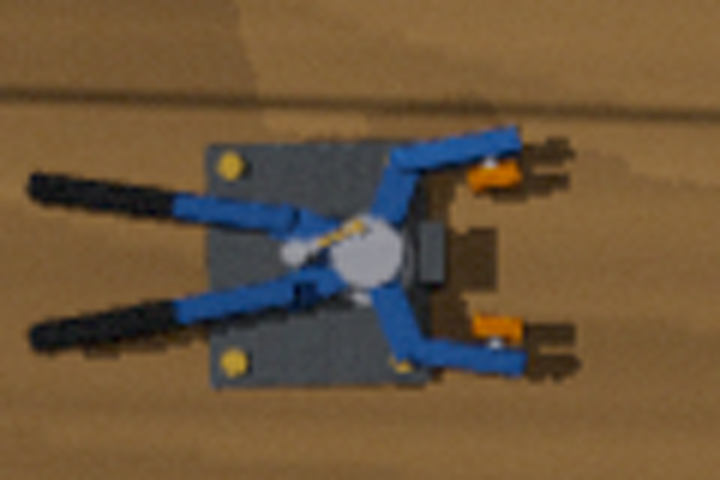

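View pics/t2.png

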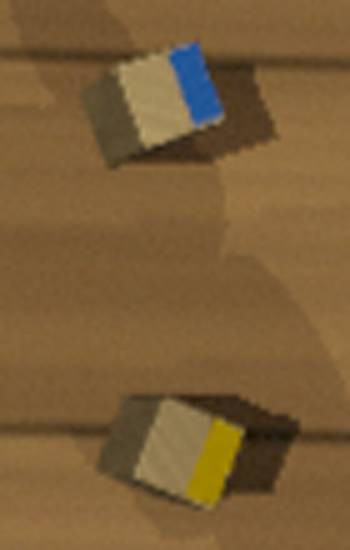

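View pics/s1.png

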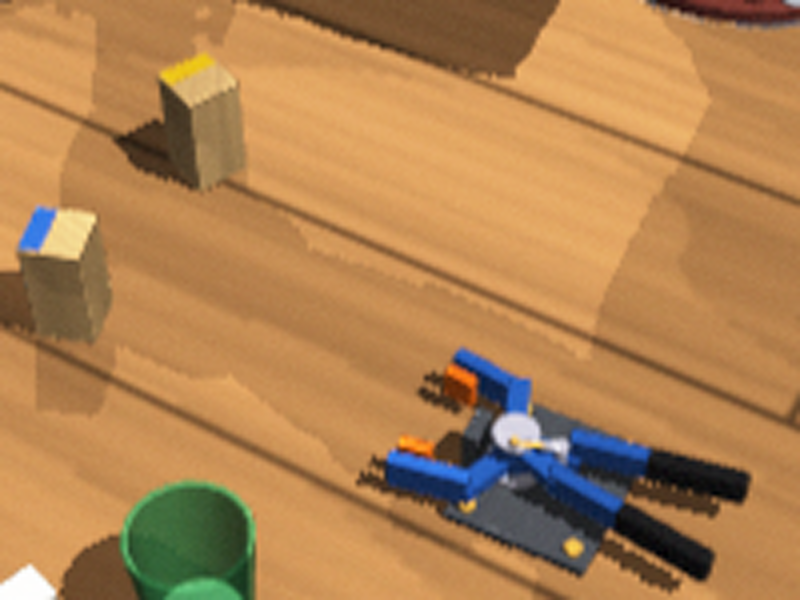

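Run:
```python
from h import *
np.set_printoptions(precision=4,suppress=True)
c=bot.camera("top"); s=bot.camera("scene")
A=lambda p:np.array(p)/5+[340,170]-0.4
B=lambda p:np.array(p)/6+[180,160]-0.4
S=lambda p:np.array(p)/4+[180,130]-0.4
Y=onz(c,A([(165,397),(245,432),(212,508),(137,478)]),.08);print("yel top",Y,Y.mean(0))
Y2=onz(s,S([(160,75),(207,53),(240,82),(192,108)]),.08);print("yel scene",Y2,Y2.mean(0))
U=onz(c,A([(118,70),(198,42),(224,122),(143,148)]),.08);print("blue",U.mean(0))
for P in(Y,): 
  for a,b in((0,1),(3,2)): d=P[b]-P[a];print(np.degrees(np.arctan2(d[1],d[0])),np.linalg.norm(d))
print("pivot",onz(c,B([(367,252)]),.045), onz(s,S([(516,427)]),.045))
print("jaw outer tips z34",onz(c,B([(518,127),(524,374)]),.034), onz(s,S([(388,455),(460,350)]),.034))
print("pads",onz(c,B([(494,183),(497,318)]),.03))
print("handle ends",onz(c,B([(30,187),(30,338)]),.041))
print("plate corners",onz(c,B([(208,143),(212,388),(428,384)]),.006))
print("bolts",onz(c,B([(232,165),(234,362)]),.008),"stop",onz(c,B([(432,220),(444,283)]),.034))
print("tumb green",onz(c,[(287,119)],.085))
st=bot.get_state();print(st['t'])
```

```text
yel top [[ 0.4764 -0.199   0.08  ]
 [ 0.4616 -0.2354  0.08  ]
 [ 0.4271 -0.2206  0.08  ]
 [ 0.4397 -0.1866  0.08  ]] [ 0.4512 -0.2104  0.08  ]
yel scene [[ 0.4579 -0.2336  0.08  ]
 [ 0.4227 -0.2198  0.08  ]
 [ 0.4364 -0.183   0.08  ]
 [ 0.4744 -0.1953  0.08  ]] [ 0.4478 -0.2079  0.08  ]
blue [ 0.614  -0.2006  0.08  ]
-112.08724765745157 0.03933949550858393
-110.22674748761847 0.03628643515876482
pivot [[0.5794 0.1045 0.045 ]] [[0.576  0.1052 0.045 ]]
jaw outer tips z34 [[0.6325 0.047  0.034 ]
 [0.534  0.0417 0.034 ]] [[0.6246 0.0473 0.034 ]
 [0.5327 0.0432 0.034 ]]
pads [[0.6103 0.0559 0.03  ]
 [0.5562 0.0531 0.03  ]]
handle ends [[0.6016 0.2377 0.041 ]
 [0.5422 0.235  0.041 ]]
plate corners [[0.6268 0.1737 0.006 ]
 [0.5266 0.1681 0.006 ]
 [0.5307 0.0808 0.006 ]]
bolts [[0.6177 0.1633 0.008 ]
 [0.5373 0.1594 0.008 ]] stop [[0.5942 0.08   0.034 ]
 [0.5692 0.0744 0.034 ]]
tumb green [[0.7687 0.0021 0.085 ]]
0.35
```

```bash
python3 -m inch '[[[0,0,0.15,0,0,-0.0188,0],[0,0,0.15,0,0,-0.0188,0],[0,0,0.15,0,0,-0.0188,0],[0,0,0.15,0,0,-0.0188,0],[0,0,0.15,0,0,-0.0188,0]]]' 60; python3 -m inch '[[[0,0,0.15,0,0,-0.0188,0],[0,0,0.15,0,0,-0.0188,0],[0,0,0.15,0,0,-0.0188,0],[0,0,0,0,0,0,0]]]'
cat >> h.py <<'E'
from scipy.spatial.transform import Rotation as R
def delta(target,yaw=None):
    st=bot.get_state(); r=R.from_euler('xyz',st['orientation'],degrees=True)
    print("t",st['t'],"pos",st['tcp_pos'].round(4),"ori",st['orientation'].round(2),"F",st['contact_force'].round(1),"w",round(st['width'],3))
    print("tool shift x100mm",(r.inv().apply(np.array(target)-st['tcp_pos'])/0.1).round(3))
    if yaw is not None:
        g=R.from_euler('xyz',[180,0,yaw],degrees=True); print("turn/360",((r.inv()*g).as_rotvec(degrees=True)/360).round(4))
E
python3 -c "
from h import *
delta([.4321,-.2557,.11],69)"
```

```text
t: 0.77
tcp_pos: [0.1344, -0.5075, 0.1556]
orientation: [180.0, 0.0, 49.0]
contact_force: [-0.3, -0.1, -1.0]
width: 0.302
t: 1.1
tcp_pos: [0.1341, -0.5057, 0.1089]
orientation: [-179.9, -0.2, 69.3]
contact_force: [0.5, 1.4, 0.6]
width: 0.0
t 1.1 pos [ 0.1341 -0.5057  0.1089] ori [-179.89   -0.21   69.28] F [0.5 1.4 0.6] w 0.0
tool shift x100mm [ 3.393e+00  1.902e+00 -3.000e-03]
turn/360 [-0.0003 -0.0006  0.0008]
```

```bash
python3 -m inch '[[[0.3,0.18,0,0,0,0,0],[0.3,0.18,0,0,0,0,0],[0.3,0.18,0,0,0,0,0],[0.3,0.18,0,0,0,0,0],[0.3,0.18,0,0,0,0,0]]]' ; python3 -m inch '[[[0.3,0.18,0,0,0,0,0],[0.3,0.18,0,0,0,0,0],[0.3,0.18,0,0,0,0,0],[0.3,0.18,0,0,0,0,0],[0.3,0.18,0,0,0,0,0]]]'; python3 -m inch '[[[0.2,0.1,0,0,0,0,0],[0.1,0,0,0,0,0,0],[0,0,0,0,0,0,0]]]'
python3 -c "
from h import *
delta([.4321,-.2557,.06],69)
save(bot.camera('top'),'t3.png',(300,160,440,340),4)"
```

```text
t: 1.52
tcp_pos: [0.2734, -0.3991, 0.1122]
orientation: [180.0, 0.0, 68.7]
contact_force: [0.4, -0.1, -0.7]
width: -0.0
t: 1.93
tcp_pos: [0.4116, -0.2911, 0.1124]
orientation: [179.9, 0.0, 68.7]
contact_force: [0.4, -1.2, -1.2]
width: 0.002
t: 2.18
tcp_pos: [0.4308, -0.2661, 0.1118]
orientation: [-180.0, -0.0, 69.0]
contact_force: [-0.8, 0.1, -0.1]
width: -0.004
t 2.1833 pos [ 0.4308 -0.2661  0.1118] ori [-1.800e+02 -1.000e-02  6.897e+01] F [-0.8  0.1 -0.1] w -0.004
tool shift x100mm [ 0.101 -0.025  0.518]
turn/360 [-0.     -0.     -0.0001]
```

View pics/t3.png

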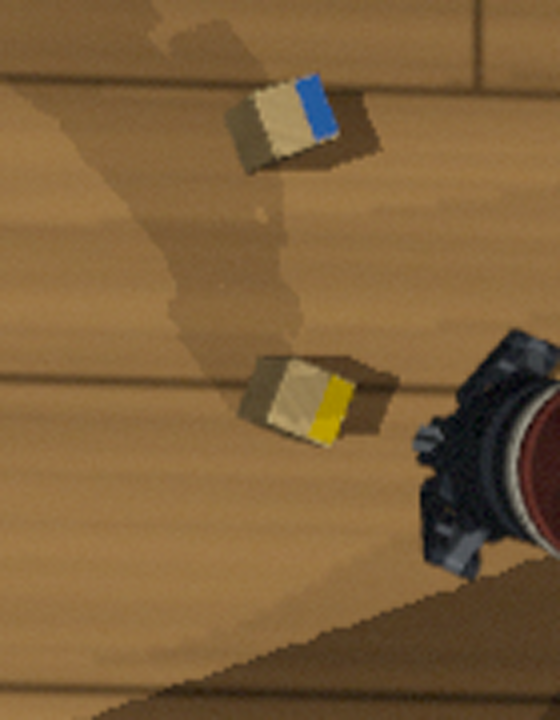

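```bash
python3 -m inch '[[[0.1,-0.025,0.23,0,0,0,0],[0.05,0,0.23,0,0,0,0],[0,0,0,0,0,0,0],[0.05,0,0,0,0,0,0],[0.06,0,0,0,0,0,0]]]' ; python3 -m inch '[[[0.06,0,0,0,0,0,0],[0.06,0,0,0,0,0,0],[0.06,0,0,0,0,0,0],[0.06,0,0,0,0,0,0],[0.06,0,0,0,0,0,0]]]'
python3 -c "
from h import *
delta([.4321,-.2557,.06],69)
save(bot.camera('scene'),'s3.png',(160,80,300,220),4)"
```

```text
t: 2.65
tcp_pos: [0.437, -0.2437, 0.0663]
orientation: [180.0, 0.0, 68.8]
contact_force: [-1.0, 0.2, 0.7]
width: -0.003
t: 3.07
tcp_pos: [0.4483, -0.2139, 0.0656]
orientation: [180.0, 0.0, 69.0]
contact_force: [-0.1, 0.8, 0.4]
width: 0.001
t 3.0667 pos [ 0.4483 -0.2139  0.0656] ori [179.97   0.    68.99] F [-0.1  0.8  0.4] w 0.001
tool shift x100mm [-0.448 -0.001  0.056]
turn/360 [ 0.0001  0.     -0.    ]
```

View pics/s3.png

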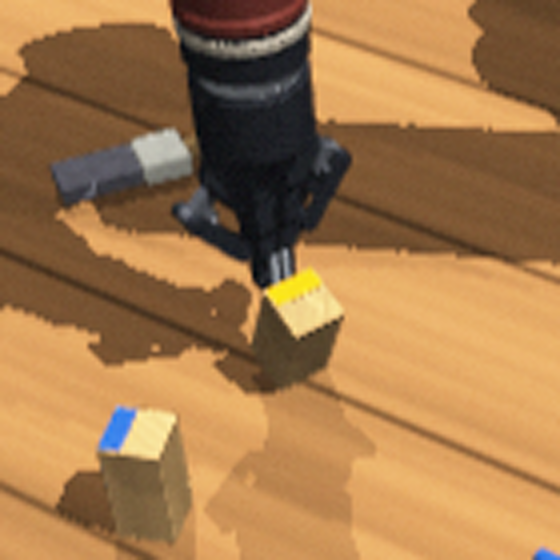

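```bash
python3 -m inch '[[[0.06,0,0,0,0,0,0],[0.06,0,0,0,0,0,0],[0.06,0,0,0,0,0,0],[0.06,0,0,0,0,0,0],[0,0,-0.1,0,0,0,0]]]' ; python3 -m inch '[[[0,0,-0.2,0,0,0,0],[-0.2,0,-0.2,0,0,0,0.8],[-0.2,0,-0.1,0,0,0,0.8],[0,0,0,0,0,0,0.8]]]'
python3 -c "
from h import *
delta([.4321,-.2557,.06],69)
save(bot.camera('scene'),'s4.png',(160,80,300,220),4)
save(bot.camera('top'),'t4.png',(320,170,440,290),5)"
```

```text
t: 3.53
tcp_pos: [0.4556, -0.1903, 0.0742]
orientation: [-179.8, -0.0, 69.0]
contact_force: [-0.4, 1.7, 0.2]
width: 0.0
t: 3.87
tcp_pos: [0.443, -0.2328, 0.1284]
orientation: [179.7, 0.1, 68.9]
contact_force: [0.9, -1.3, 1.4]
width: 0.422
t 3.8667 pos [ 0.443  -0.2328  0.1284] ori [1.7973e+02 1.4000e-01 6.8890e+01] F [ 0.9 -1.3  1.4] w 0.422
tool shift x100mm [-0.251 -0.023  0.684]
turn/360 [ 0.0008  0.0004 -0.0003]
```

View pics/s4.png

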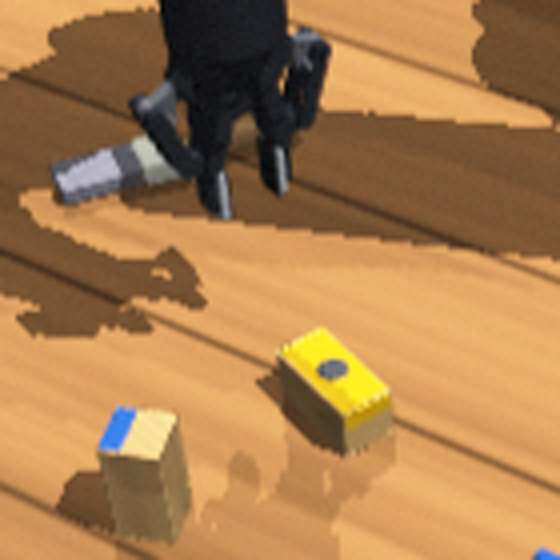

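View pics/t4.png

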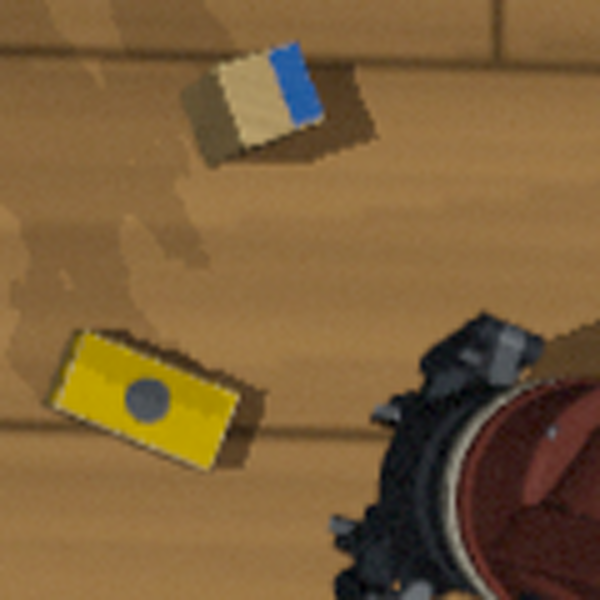

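```bash
cat >> h.py <<'E'
def yel():
    c=bot.camera("top"); h=cv2.cvtColor(c["color"],cv2.COLOR_RGB2HSV)
    m=cv2.inRange(h,(22,150,80),(34,255,255)); m[:, :300-60]=0; m[:200-60]=0
    cs,_=cv2.findContours(m,cv2.RETR_EXTERNAL,cv2.CHAIN_APPROX_NONE); k=max(cs,key=cv2.contourArea)
    b=cv2.boxPoints(cv2.minAreaRect(k)); P=onz(c,b,.04)[:,:2]; cen=P.mean(0)
    e=P[1]-P[0]; f=P[2]-P[1]
    if np.linalg.norm(f)>np.linalg.norm(e): e,f=f,e
    if e[1]<0:e=-e
    print("yel px",b.mean(0).round(1),"cen",cen.round(4),"len",np.linalg.norm(e).round(4),np.linalg.norm(f).round(4),"yaw",np.degrees(np.arctan2(e[1],e[0])).round(2))
    return cen,e/np.linalg.norm(e)
E
python3 -c "
from h import *
c,e=yel()
g=c-.024*e
delta([*g,.008],np.degrees(np.arctan2(e[1],e[0])))"
```

```text
yel px [348.2 249.1] cen [ 0.4749 -0.1515] len 0.0821 0.0389 yaw 68.93
t 4.0167 pos [ 0.442  -0.2293  0.1255] ori [-1.800e+02 -1.000e-02  6.893e+01] F [ 0.7  0.4 -0.8] w 0.679
tool shift x100mm [0.603 0.028 1.175]
turn/360 [-0. -0.  0.]
```

```bash
python3 -m inch '[[[0.3,0.028,0,0,0,0,0.9],[0.3,0,0,0,0,0,0.9],[0,0,0.3,0,0,0,0.9],[0,0,0.3,0,0,0,0.9],[0,0,0.3,0,0,0,0.9]]]' 40; python3 -m inch '[[[0,0,0.2,0,0,0,0.9],[0,0,0.07,0,0,0,0.9],[0,0,0,0,0,0,0.9],[0,0,0,0,0,0,0],[0,0,0,0,0,0,0]]]'; python3 -m inch '[[[0,0,0,0,0,0,0],[0,0,0,0,0,0,0],[0,0,0,0,0,0,0]]]'
python3 -c "
from h import *
yel()
delta([.45,-.17,.008])
save(bot.camera('scene'),'s5.png',(160,80,300,220),4)"
```

```text
t: 4.43
tcp_pos: [0.4665, -0.1729, 0.0342]
orientation: [180.0, -0.0, 69.1]
contact_force: [0.2, -0.1, -0.4]
width: 0.9
t: 4.85
tcp_pos: [0.4671, -0.1747, 0.0094]
orientation: [179.9, 0.0, 69.0]
contact_force: [0.1, 0.2, 0.8]
width: 0.639
t: 5.1
tcp_pos: [0.4672, -0.1749, 0.0098]
orientation: [179.9, 0.0, 69.0]
contact_force: [-1.1, -0.5, 6.1]
width: 0.465
yel px [343.4 246.2] cen [ 0.4815 -0.1401] len 0.0564 0.0386 yaw 69.75
t 5.15 pos [ 0.4672 -0.1749  0.0098] ori [1.7987e+02 1.0000e-02 6.8970e+01] F [-1.2  0.2  6.3] w 0.464
tool shift x100mm [-0.016 -0.178  0.017]
```

View pics/s5.png

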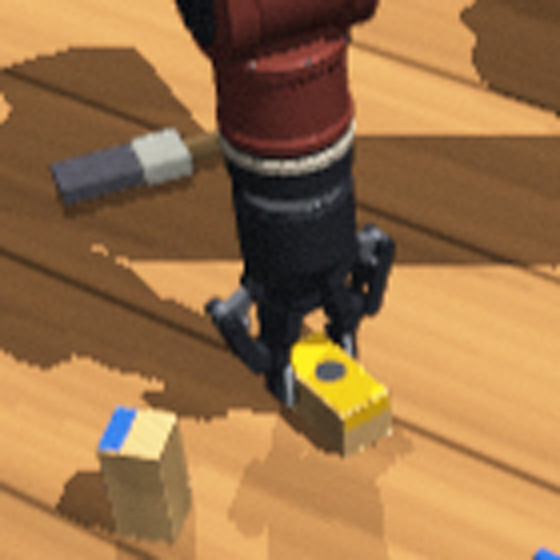

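```bash
python3 -m inch '[[[0,0,-0.02,0,0,0,0],[0.1,0,0,0,0,-0.0166,0],[0.1,0,0,0,0,-0.0166,0],[0.1,0,0,0,0,-0.0166,0],[0.1,0,0,0,0,-0.0166,0]]]'
python3 -c "
from h import *
delta([.5862,-.0499,.0105],92.8)"
```

```text
t: 5.62
tcp_pos: [0.4752, -0.1355, 0.011]
orientation: [179.9, 0.0, 93.2]
contact_force: [-0.4, 0.3, -1.7]
width: 0.465
t 5.6167 pos [ 0.4752 -0.1355  0.011 ] ori [1.7993e+02 4.0000e-02 9.3150e+01] F [-0.4  0.3 -1.7] w 0.465
tool shift x100mm [0.794 1.155 0.006]
turn/360 [0.0002 0.0001 0.001 ]
```

```bash
python3 -m inch '[[[0.15,0.22,0,0,0,0.0005,0],[0.15,0.23,0,0,0,0,0],[0.15,0.23,0,0,0,0,0],[0.15,0.23,0,0,0,0,0],[0.12,0.22,0,0,0,0,0]]]'; python3 -m inch '[[[0,0,0,0,0,0,0],[0,0,0,0,0,0,0]]]'
python3 -c "
from h import *
delta([.5862,-.0499,.0105],92.8)
c=bot.camera('top');save(c,'t6.png',(180,150,320,255),5)"
```

```text
t: 6.03
tcp_pos: [0.5854, -0.0571, 0.0111]
orientation: [179.9, 0.0, 92.7]
contact_force: [0.8, -0.6, -1.1]
width: 0.464
t: 6.2
tcp_pos: [0.5849, -0.0577, 0.0107]
orientation: [179.9, 0.0, 92.8]
contact_force: [-0.3, 0.1, -0.5]
width: 0.465
t 6.2 pos [ 0.5849 -0.0577  0.0107] ori [1.7994e+02 2.0000e-02 9.2790e+01] F [-0.3  0.1 -0.5] w 0.465
tool shift x100mm [0.077 0.016 0.002]
turn/360 [ 0.0002  0.0001 -0.    ]
```

View pics/t6.png

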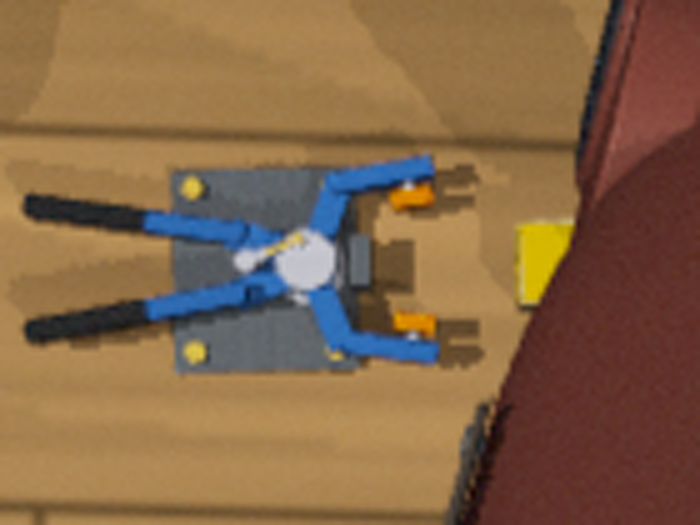

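Run:
```python
from h import *
c=bot.camera('top'); f=c["color"]
B=lambda p:np.array(p)/5+[180,150]-0.4
cl=onz(c,B([(518,226),(518,305)]),.04); print("front corners",cl, cl.mean(0))
h=cv2.cvtColor(f,cv2.COLOR_RGB2HSV)
m=cv2.inRange(h,(8,190,120),(19,255,255)); m[:,:250]=0;m[:,285:]=0;m[:170]=0;m[240:]=0
n,l,s,ce=cv2.connectedComponentsWithStats(m); print(s[1:],ce[1:])
print(onz(c,ce[1:],.03))
u=np.array([-.0488,.9988]); n=np.array([u[1],-u[0]])
def lat(p): return ((np.array(p)[:2]-[.5795,.1045])@n*1000).round(1)
print("lat front",lat(cl.mean(0)),[lat(x) for x in onz(c,ce[1:],.03)])
for nm,p,z in (("tips",[(432,156),(437,361)],.034),("hend",[(25,206),(28,330)],.036),("bolts",[(192,187),(195,352)],.008),("stop",[(350,234),(352,285)],.034),("stopR",[(370,234),(371,285)],.034)):
    q=onz(c,B(p),z); print(nm,q.mean(0),lat(q.mean(0)), "yaw",np.degrees(np.arctan2(*(q[0]-q[1])[[1,0]])))
```

```text
front corners [[0.59914028 0.00498426 0.04      ]
 [0.56150863 0.00401548 0.04      ]] [0.58032446 0.00449987 0.04      ]
[[258 187   9   5  31]
 [258 212   9   5  28]] [[262.         189.06451613]
 [262.46428571 214.        ]]
[[0.6128262  0.05584715 0.03      ]
 [0.5529012  0.0529365  0.03      ]]
lat front -4.1 [np.float64(30.9), np.float64(-29.1)]
tips [0.58337988 0.04418104 0.034     ] 0.9 yaw 3.0590429216347683
hend [0.5728188  0.23671359 0.036     ] -0.2 yaw 3.9958592163609876
bolts [0.57752794 0.16167078 0.008     ] 0.8 yaw 3.2684694270478207
stop [0.58153852 0.08384546 0.034     ] 1.0 yaw 4.095630017546883
stopR [0.58181128 0.07458388 0.034     ] 0.8 yaw 2.936617784811475
```

Run:
```python
from h import *
c=bot.camera('top'); s=bot.camera('scene')
save(c,'t7.png',(225,175,305,230),10); save(s,'s7.png',(240,150,340,250),6)
```

```text
(no output)
```

View pics/t7.png

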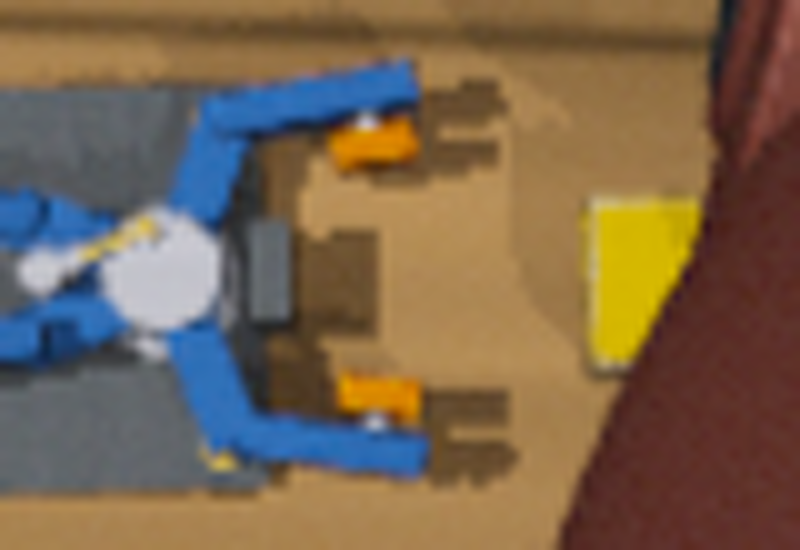

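View pics/s7.png

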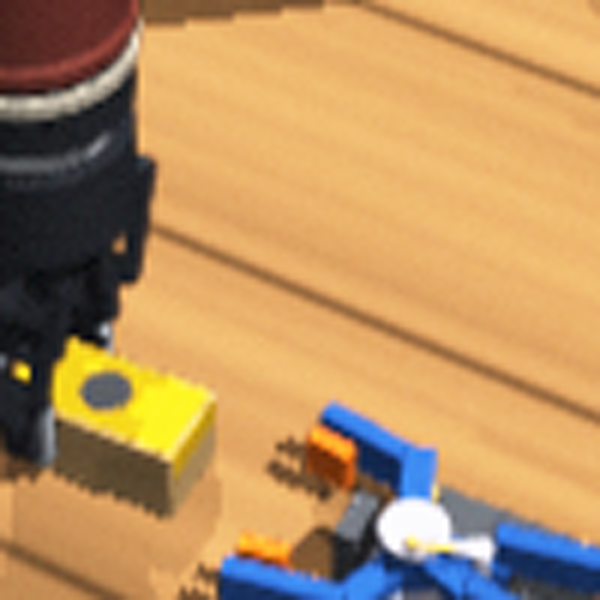

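```bash
python3 -m inch '[[[0,0.03,0,0,0,0,0],[0.12,0,0,0,0,0,0],[0.1,0,0,0,0,0,0],[0,0,0,0,0,0,0]]]'
python3 - <<'E'
from h import *
delta([.5862,-.0499,.0105],92.8)
c=bot.camera('top'); s=bot.camera('scene')
save(c,'t8.png',(225,175,305,230),10); save(s,'s8.png',(240,150,340,250),6)
E
```

```text
t: 6.73
tcp_pos: [0.5854, -0.0341, 0.0103]
orientation: [-180.0, -0.1, 92.8]
contact_force: [0.0, 0.2, -2.1]
width: 0.459
t 6.7333 pos [ 0.5854 -0.0341  0.0103] ori [-1.7996e+02 -6.0000e-02  9.2770e+01] F [ 0.   0.2 -2.1] w 0.459
tool shift x100mm [-0.158  0.001 -0.003]
turn/360 [-0.0001 -0.0002 -0.0001]
```

View pics/t8.png

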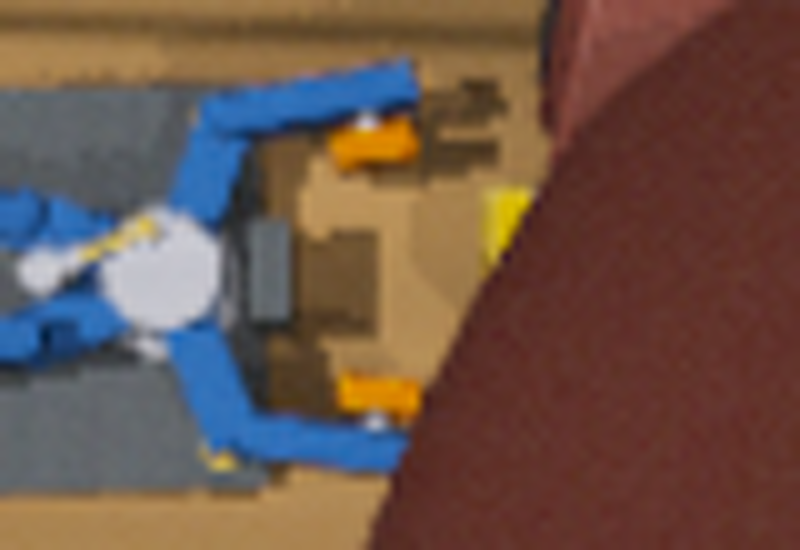

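View pics/s8.png

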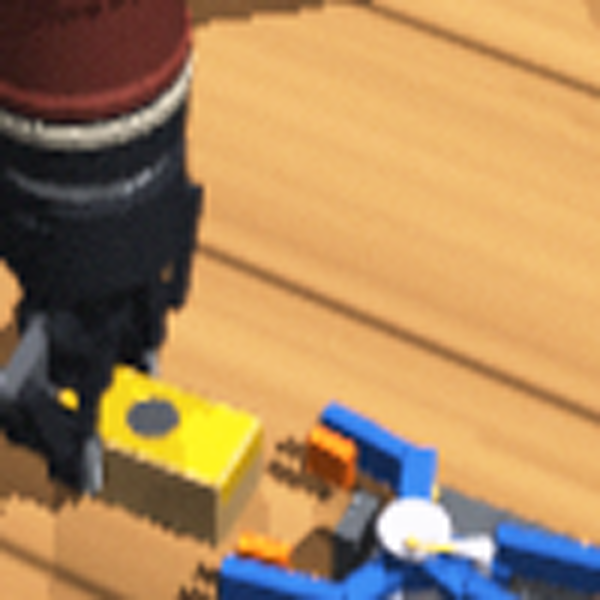

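```bash
python3 -m inch '[[[0,0.015,0,0,0,0,0],[0.08,0,0,0,0,0,0],[0.08,0,0,0,0,0,0],[0.08,0,0,0,0,0,0],[0,0,0,0,0,0,0]]]'
python3 - <<'E'
from h import *
delta([.5862,-.0499,.0105],92.8)
c=bot.camera('top'); s=bot.camera('scene')
save(s,'s9.png',(240,150,340,250),6)
E
```

```text
t: 7.25
tcp_pos: [0.586, -0.0103, 0.0102]
orientation: [-180.0, -0.0, 92.8]
contact_force: [-0.8, 0.9, -0.3]
width: 0.463
t 7.25 pos [ 0.586  -0.0103  0.0102] ori [-1.7997e+02 -4.0000e-02  9.2770e+01] F [-0.8  0.9 -0.3] w 0.463
tool shift x100mm [-0.396 -0.017 -0.003]
turn/360 [-0.0001 -0.0001 -0.0001]
```

View pics/s9.png

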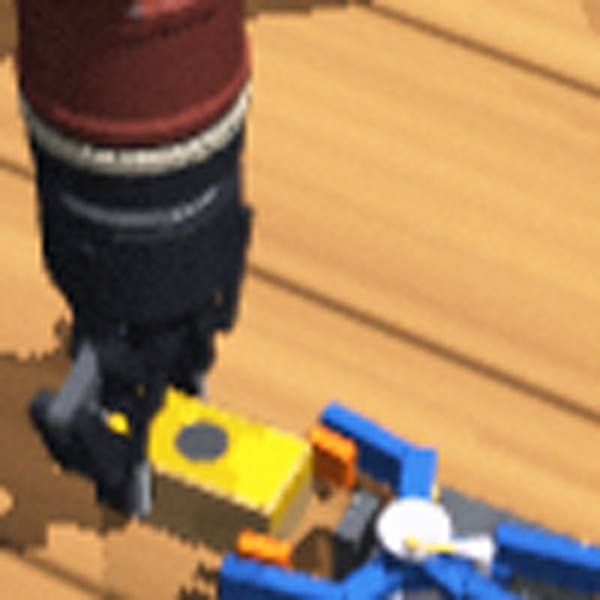

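```bash
python3 -m inch '[[[0.06,0,0,0,0,0,0],[0.05,0,0,0,0,0,0],[0.03,0,0,0,0,0,0],[0.02,0,0,0,0,0,0],[0,0,0,0,0,0,0]]]'
python3 - <<'E'
from h import *
delta([.5862,-.0499,.0105],92.8)
s=bot.camera('scene')
save(s,'s10.png',(240,150,340,250),6)
E
```

```text
t: 7.77
tcp_pos: [0.5855, 0.0043, 0.0103]
orientation: [-180.0, -0.0, 92.7]
contact_force: [1.3, -0.1, -0.6]
width: 0.467
t 7.7667 pos [0.5855 0.0043 0.0103] ori [-1.7999e+02 -1.0000e-02  9.2720e+01] F [ 1.3 -0.1 -0.6] w 0.467
tool shift x100mm [-0.542 -0.019 -0.002]
turn/360 [-0.     -0.     -0.0002]
```

View pics/s10.png

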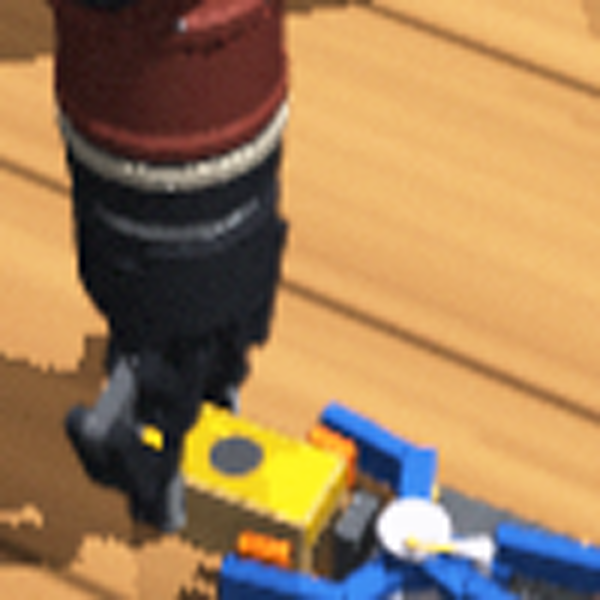

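```bash
python3 -m inch '[[[0.02,0,0,0,0,0,0],[0.02,0,0.007,0,0,0,0],[0,0,0,0,0,0,0]]]'; python3 -m inch '[[[0.015,0,0,0,0,0,0],[0,0,0,0,0,0,0]]]';python3 -m inch '[[[0.015,0,0,0,0,0,0],[0,0,0,0,0,0,0]]]'
```

```text
t: 8.07
tcp_pos: [0.5857, 0.0077, 0.0098]
orientation: [180.0, 0.0, 92.7]
contact_force: [0.1, -1.5, 0.9]
width: 0.46
t: 8.23
tcp_pos: [0.5857, 0.0093, 0.0098]
orientation: [180.0, 0.0, 92.7]
contact_force: [-0.5, -1.0, 1.6]
width: 0.463
t: 8.4
tcp_pos: [0.5856, 0.0109, 0.0098]
orientation: [180.0, 0.0, 92.7]
contact_force: [-0.0, -1.6, 3.2]
width: 0.463
```

```bash
python3 -m inch '[[[0.015,0,0,0,0,0,0],[0,0,0,0,0,0,0]]]';python3 -m inch '[[[0.015,0,0,0,0,0,0],[0,0,0,0,0,0,0]]]'
```

```text
t: 8.57
tcp_pos: [0.5855, 0.0124, 0.0098]
orientation: [180.0, 0.0, 92.7]
contact_force: [0.5, -1.6, 4.0]
width: 0.464
t: 8.73
tcp_pos: [0.5854, 0.0128, 0.0098]
orientation: [180.0, 0.1, 92.7]
contact_force: [-0.3, -7.6, 3.3]
width: 0.464
```

```bash
python3 -m inch '[[[0.01,0,0,0,0,0,0],[0,0,0,0,0,0,0]]]'
python3 - <<'E'
from h import *
s=bot.camera('scene')
save(s,'s11.png',(260,170,340,250),7)
E
```

```text
t: 8.9
tcp_pos: [0.5854, 0.0129, 0.0098]
orientation: [180.0, 0.2, 92.6]
contact_force: [0.1, -12.7, 2.9]
width: 0.463
```

View pics/s11.png

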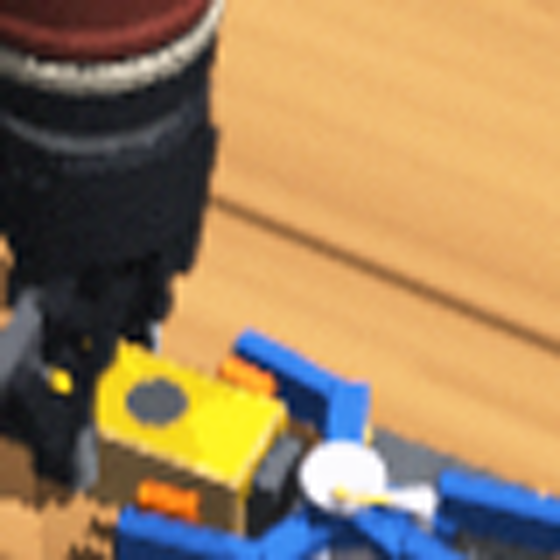

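```bash
python3 -m inch '[[[-0.02,0,0,0,0,0,0],[0,0,0,0,0,0,0.75],[0,0,0,0,0,0,0.75],[0,0,0,0,0,0,0.75],[0,0,0,0,0,0,0.75]]]'; python3 -m inch '[[[0,0,-0.1,0,0,0,0.75],[0,0,-0.3,0,0,0,0.75],[0,0,-0.35,0,0,0,0.75],[0,0,-0.35,0,0,0,0.75],[0,0,0,0,0,0,1]]]'
python3 - <<'E'
from h import *
delta([.573,.2115,.12],92.8)
s=bot.camera('scene')
save(s,'s12.png',(240,130,360,250),6)
E
```

```text
t: 9.37
tcp_pos: [0.5848, 0.0132, 0.0093]
orientation: [-180.0, -0.0, 92.7]
contact_force: [-1.0, -0.2, 0.1]
width: 0.747
t: 9.78
tcp_pos: [0.589, 0.0127, 0.1269]
orientation: [179.4, 0.1, 92.7]
contact_force: [1.4, 0.2, -0.2]
width: 0.87
t 9.7833 pos [0.589  0.0127 0.1269] ori [1.7944e+02 8.0000e-02 9.2710e+01] F [ 1.4  0.2 -0.2] w 0.87
tool shift x100mm [ 1.994 -0.067  0.066]
turn/360 [ 0.0016  0.0002 -0.0002]
```

View pics/s12.png

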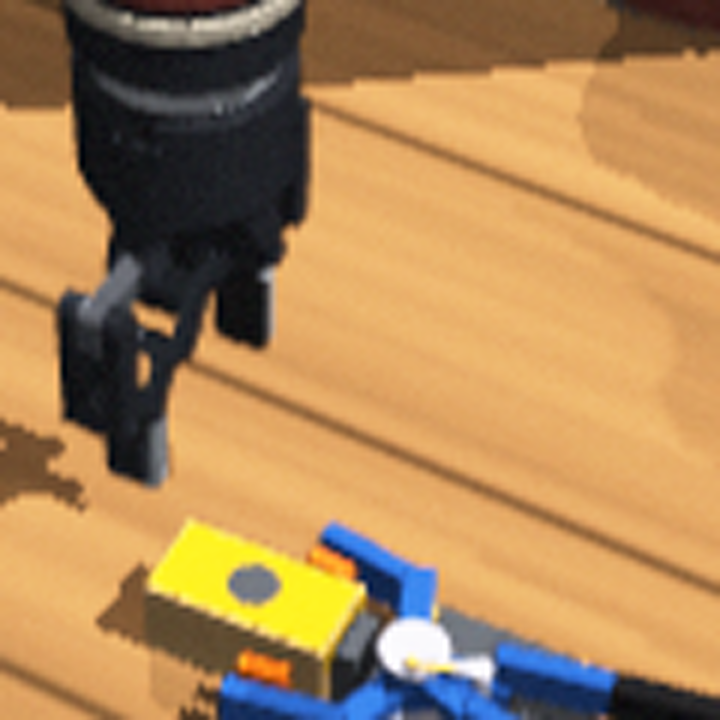

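```bash
python3 -m inch '[[[0.35,-0.01,0,0,0,0,1],[0.35,-0.01,0,0,0,0,1],[0.35,-0.01,0,0,0,0,1],[0.35,-0.01,0,0,0,0,1],[0.35,-0.01,0,0,0,0,1]]]'; python3 -m inch '[[[0.2,0,0,0,0,0,1],[0,0,0,0,0,0,1],[0,0,0,0,0,0,1]]]'
python3 - <<'E'
from h import *
yel()
delta([.573,.2115,.12],92.8)
save(bot.camera('top'),'t13.png',(170,160,310,250),5)
save(bot.camera('scene'),'s13.png',(240,130,400,290),4)
E
```

```text
t: 10.25
tcp_pos: [0.571, 0.1889, 0.119]
orientation: [-179.9, 0.0, 92.7]
contact_force: [0.6, 0.3, 0.3]
width: 1.0
t: 10.5
tcp_pos: [0.5702, 0.2083, 0.1189]
orientation: [-179.9, 0.0, 92.8]
contact_force: [-0.5, -0.3, 0.4]
width: 1.0
yel px [270. 200.] cen [0.5858 0.0359] len 0.0806 0.0382 yaw 91.72
t 10.55 pos [0.5704 0.2073 0.119 ] ori [-1.7993e+02  3.0000e-02  9.2750e+01] F [-0.6 -0.8  0.6] w 1.001
tool shift x100mm [ 0.041  0.028 -0.01 ]
turn/360 [-0.0002  0.0001 -0.0001]
```

View pics/t13.png

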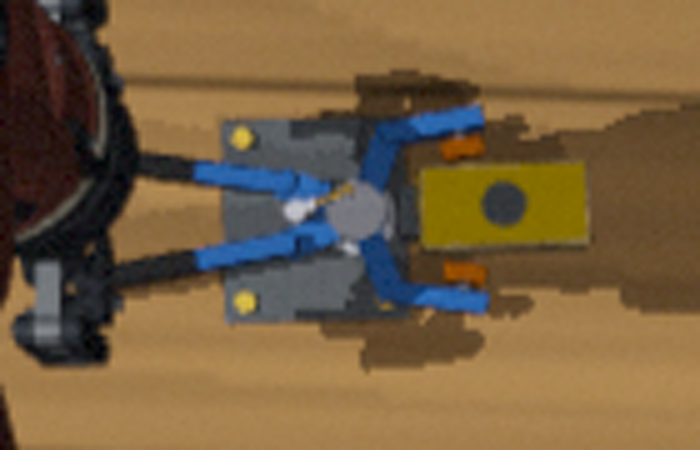

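View pics/s13.png

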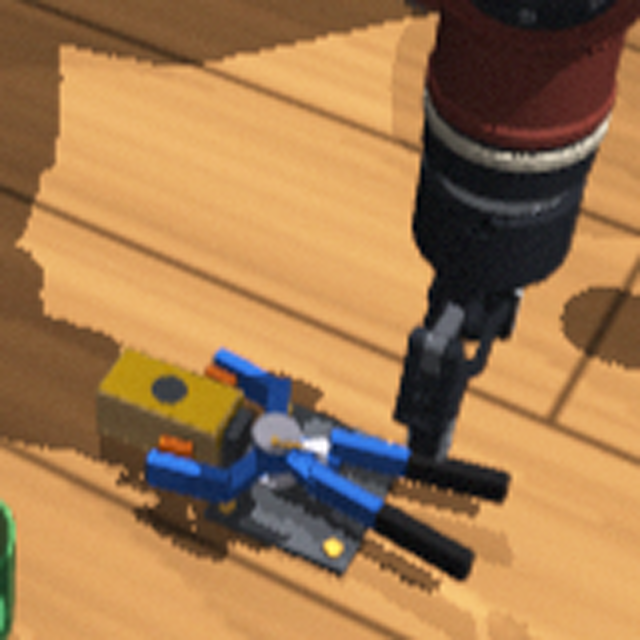

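```bash
python3 -m inch '[[[0.03,0.028,0.2,0,0,0,1],[0,0,0.3,0,0,0,1],[0,0,0.25,0,0,0,1],[0,0,0,0,0,0,1],[0,0,0,0,0,0,1]]]'
python3 - <<'E'
from h import *
delta([.573,.2115,.01],92.8)
save(bot.camera('scene'),'s14.png',(300,180,400,280),6)
w=bot.camera('wrist');cv2.imwrite('pics/w14.png',w['color'][:,:,::-1])
E
```

```text
t: 11.07
tcp_pos: [0.5727, 0.2092, 0.0439]
orientation: [-179.8, 0.0, 92.6]
contact_force: [-0.2, -0.3, 0.7]
width: 1.004
t 11.0667 pos [0.5727 0.2092 0.0439] ori [-1.7983e+02  4.0000e-02  9.2620e+01] F [-0.2 -0.3  0.7] w 1.004
tool shift x100mm [0.023 0.005 0.339]
turn/360 [-0.0005  0.0001 -0.0005]
```

View pics/s14.png

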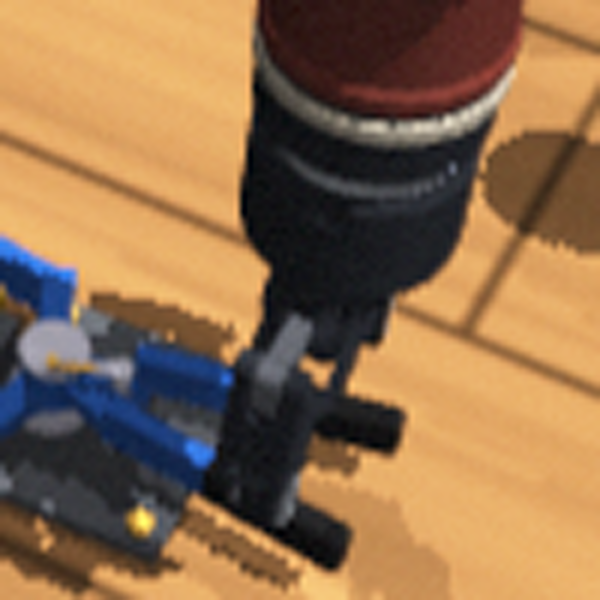

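View pics/w14.png

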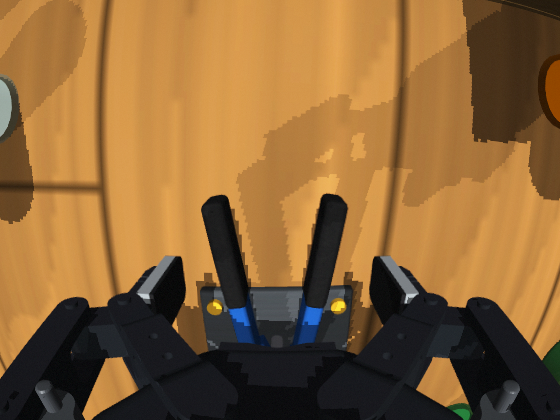

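```bash
python3 -m inch '[[[0.02,0,0.15,0,0,0,1],[0,0,0.12,0,0,0,1],[0,0,0.07,0,0,0,1],[0,0,0,0,0,0,1],[0,0,0,0,0,0,1]]]' 35
python3 - <<'E'
from h import *
delta([.573,.2115,.01],92.8)
save(bot.camera('scene'),'s15.png',(300,180,400,280),6)
w=bot.camera('wrist');cv2.imwrite('pics/w15.png',w['color'][:,:,::-1])
E
```

```text
t: 11.58
tcp_pos: [0.5735, 0.2124, 0.0107]
orientation: [-180.0, 0.0, 92.7]
contact_force: [0.2, 0.8, 0.7]
width: 1.002
t 11.5833 pos [0.5735 0.2124 0.0107] ori [-1.7998e+02  1.0000e-02  9.2690e+01] F [0.2 0.8 0.7] w 1.002
tool shift x100mm [-0.009 -0.005  0.007]
turn/360 [-0.0001  0.     -0.0003]
```

View pics/w15.png

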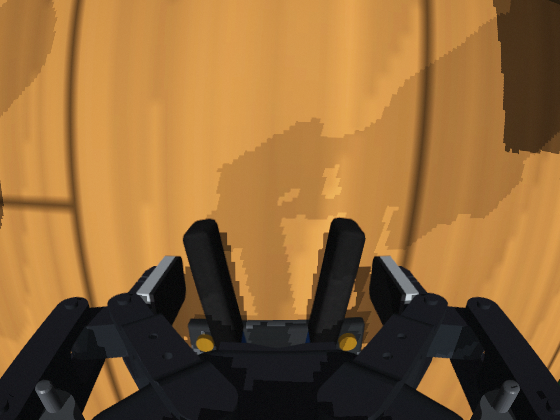

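```bash
python3 -m inch '[[[0,0,0,0,0,0,0.7],[0,0,0,0,0,0,0.6],[0,0,0,0,0,0,0.5],[0,0,0,0,0,0,0.4],[0,0,0,0,0,0,0.3]]]' 35;python3 -m inch '[[[0,0,0,0,0,0,0.3],[0,0,0,0,0,0,0.3],[0,0,0,0,0,0,0.3],[0,0,0,0,0,0,0.3],[0,0,0,0,0,0,0.3]]]'
```

```text
t: 12.1
tcp_pos: [0.5727, 0.2131, 0.0112]
orientation: [-179.9, -0.1, 92.7]
contact_force: [-10.3, 0.5, 16.6]
width: 0.314
t: 12.52
tcp_pos: [0.5726, 0.2131, 0.0113]
orientation: [-179.9, -0.1, 92.8]
contact_force: [-5.8, 1.9, 9.0]
width: 0.32
```

```bash
python3 -m inch '[[[0,0,0,0,0,0,0.6],[0,0,0,0,0,0,1],[0,0,0,0,0,0,1],[0,0,0,0,0,0,1],[0,0,0,0,0,0,1]]]'
python3 - <<'E'
from h import *
delta([.573,.2115,.1],92.8)
w=bot.camera('wrist');cv2.imwrite('pics/w16.png',w['color'][:,:,::-1])
E
```

```text
t: 12.93
tcp_pos: [0.5737, 0.2125, 0.0106]
orientation: [180.0, 0.0, 92.7]
contact_force: [-0.5, 0.3, 0.4]
width: 0.988
t 12.9333 pos [0.5737 0.2125 0.0106] ori [179.99   0.    92.69] F [-0.5  0.3  0.4] w 0.988
tool shift x100mm [-0.009 -0.007 -0.894]
turn/360 [ 0.      0.     -0.0003]
```

View pics/w16.png

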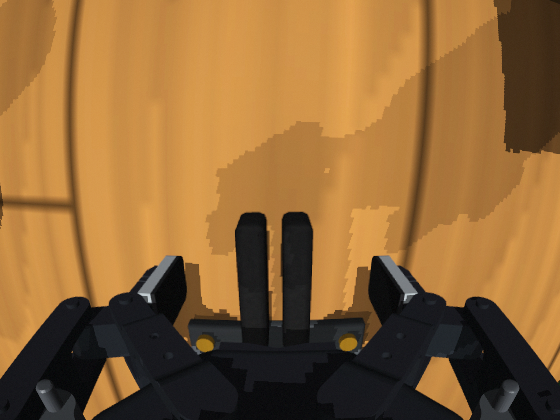

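The handles stay shut, parallel at columns 252 and 297, with the fingers clear of them. Next I'll retreat upwards and check the clamp.

```bash
python3 -m inch '[[[0,0,-0.1,0,0,0,1],[0,0,-0.3,0,0,0,1],[0,0,-0.35,0,0,0,1],[0,0,-0.35,0,0,0,1],[0,0,-0.3,0,0,0,1]]]'; python3 -m inch '[[[0.35,0,0,0,0,0,1],[0.3,0,0,0,0,0,1],[0.2,0,0,0,0,0,1],[0,0,0,0,0,0,1],[0,0,0,0,0,0,1]]]'
python3 - <<'E'
from h import *
delta([.573,.2115,.1],92.8); yel()
save(bot.camera('top'),'t17.png',(150,90,420,300),3)
save(bot.camera('scene'),'s17.png',(170,120,370,270),4)
E
```

```text
t: 13.4
tcp_pos: [0.5738, 0.2126, 0.1538]
orientation: [179.9, -0.0, 92.7]
contact_force: [1.4, 0.5, -0.5]
width: 0.999
t: 13.82
tcp_pos: [0.5693, 0.2983, 0.1511]
orientation: [180.0, 0.0, 92.8]
contact_force: [0.3, -0.1, -0.1]
width: 1.0
t 13.8167 pos [0.5693 0.2983 0.1511] ori [179.98   0.    92.8 ] F [ 0.3 -0.1 -0.1] w 1.0
tool shift x100mm [-0.869 -0.006  0.511]
turn/360 [0.0001 0.     0.    ]
yel px [270.4 200.5] cen [0.5847 0.0348] len 0.0793 0.0384 yaw 94.03
```

View pics/t17.png

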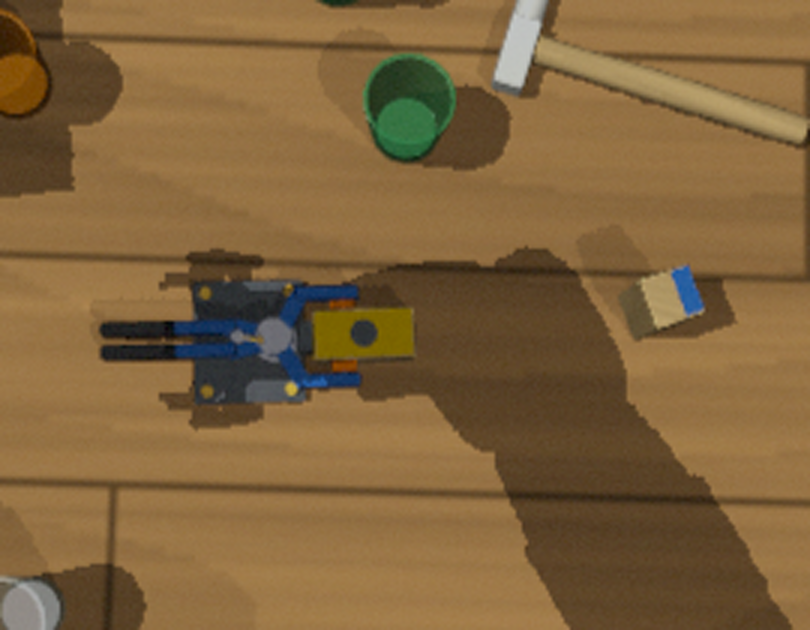

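View pics/s17.png

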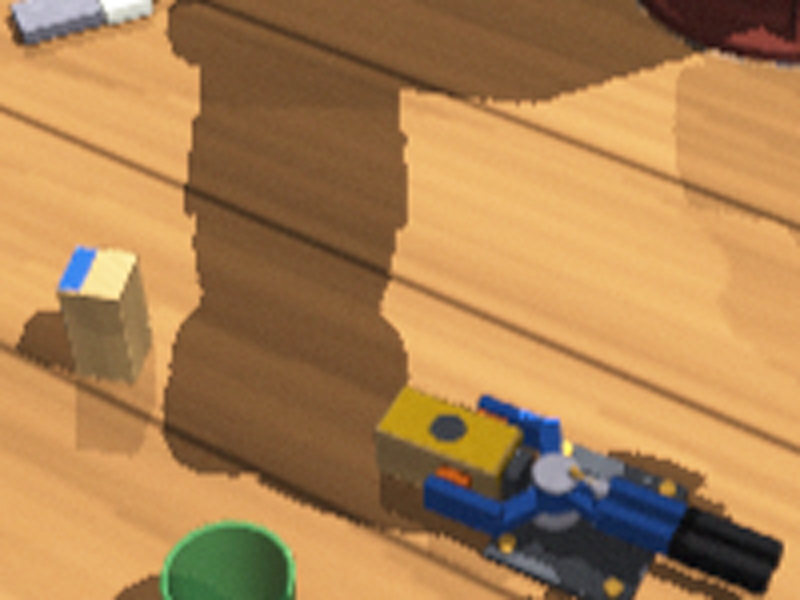

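```bash
python3 -c "
from cell import bot
print(bot.finish_job())"
```

```text
the job is handed in; nothing more can be done
None
```

The lamp base with the yellow face now lies yellow face up in the clamp, against the stop, with the handles snapped shut. I handed the job in at about 14 s of the 56 s allowed.

- **What I did:** I pushed the block high on its yellow side to tip it over. Then I gripped its rear end and slid it between the jaws until the stop pushed back with about 13 N. After letting go, I squeezed both handles together from above with a 35 N grip until they snapped shut.
- **Last checks:** With the fingers opened and the arm clear, the handles stayed shut and parallel and both orange pads were on the block. Its centre measured about 70 mm from the pivot, which matches the seat. The blue block and the green and clear tumblers stand as before in the pictures. I didn't measure them again.
- **What disagreed:** The two cameras differed by about 3 mm along world x. The top camera read about 1 to 1.5 mm high in x against the robot, so I set the sideways alignment from the block's position relative to the clamp in the picture. The last yaw reading of the block, 94.0° against about 92.8° for the clamp, is about what I'd expect from the camera resolution.

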